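Snap the cap onto the slip bottle

ROBOT

A 6-joint arm with a two-finger parallel gripper is mounted at the origin on the work surface. World frame = base frame: x ahead of the robot, y to its left, z up, the work surface at z = 0. Lengths are in m, angles in degrees, forces in N, time in s.
With the tool pointing down it reaches from about 0.3 to 0.75 m from the base axis. Payload 8.5 kg.
Tool frame: the origin (TCP) lies between the finger pads; the fingertips stand 8 mm ahead of it and the grasp point (between the pads) lies 11 mm behind it; y points along the fingers, z is the direction in which the jaws open and shut, and the axes are right-handed (so a half turn about y gives the same grasp; the last joint's range is limited). The gripper opens to 85 mm and grips with 20 to 120 N. Pads are 22 mm wide; open, the fingers measure 114 mm over their backs; the gripper's body (76 mm by 85 mm) begins 54 mm behind the grasp point. The pads swing forward as they close: fully open they stand 13 mm farther back than shut.
Start: joints at [61.576, 21.807, 74.336, -0, 83.858, -12.336], TCP at [0.152, 0.528, 0.239] pointing down, gripper open.
Joint ranges: [-178.18, 178.18], [-50.72, 133.34], [12.68, 142.11], [-81.47, 261.47], [9.98, 163.14], [-165.26, 165.26]. Speed limits (degrees/s): [136.94, 136.94, 180, 180, 180, 180].

INTERFACE

Orientations are given as a 3x3 rotation matrix whose columns are the frame's x, y, z axes.
In Python, from rig import env, get_image gives the robot as it stands.
- The arm moves only by the tool move_arm, never from a script. Its argument "targets" is one flat list of numbers, 6 for each row, row after row: the shift along the tool's x, y, z in mm, then the turn, a rotation vector about the tool's x, y, z in rad. A call has exactly 5 rows; each row shifts and turns the commanded pose from where the row before left it, along the tool's axes as they then stand; what a row does not reach is not made up. A row lasts 1/8 s, in which the tool goes at most 62.5 mm and 10.7 degrees, less where a joint would pass 70% of its speed; a pose out of reach is approached as far as the arm can. A call is refused whole if a number of a shift passes 62.5 or a number of a turn 0.188, either way. A call with a gripper value outside its range is refused whole. "hand" is the opening, from -1 (shut) to 1 (fully open), so that 0 is half open, set as the call begins (left out, the last holds). The fingers move at their own pace and stop on an object; "squeeze" is the grip in N (left out, the last holds). Time passes only in rows, so rows that do not move let the fingers close, or fill a call up. It gives the time, the measured TCP pose, the force and the opening at its end, in the units of the state.
- env.observe(): the state, without advancing time (a new reading comes with each control period).
- get_image(name): name is "scene" or "top" or "wrist"; returns a dict with "pixels" (400x640x3 uint8, red, green, blue), "z_map" (400x640 float32, m along the optical axis (not along the pixel's ray), 0 where there is no reading), "intrinsics" (3x3 intrinsics, pixels), "k1" (the pictures are not rectified: a ray, as slopes to the right and down, at radius r is drawn at 1 + k1 r^2 times it, then the intrinsics apply), "R" (3x3) and "t" (3): a world point X has camera coordinates R X + t; the wrist camera has in their place "mount" (4x4, takes a point from camera to tool coordinates, whose origin is the TCP and whose axes are the tool frame's). Camera axes: x right, y down, z forward; pixel columns grow to the right and rows downward; lengths in m; the calibration is good to about 2 mm. A picture is of the moment at which its call begins: read the wrist's pose just before it.
- env.close_job(): hands the job in, once; it reports no verdict.
The state is a dict: "time_s": time; "q": joint angles; "qvel": joint speeds; "joint_efforts": joint torques, N m; "position": TCP position; "tool_rot": TCP orientation; "ft_force": force on the tool from outside, world axes, zero at the start; "wrist_torque": the same for the moment, N m; "grip_width": finger opening in m.
Only numpy, scipy, OpenCV 4.12 (cv2) and the standard library are available. Lean on these libraries where they do the work, as an engineer would, in place of code of your own. Each camera call takes 0.05 s, during which the arm holds its last target.

TASK

The large slip bottle is done with for today: take the large cap, put it over the bottle's nozzle and press it straight down, past the click, until its rim sits fully home on the collar all round. Do not let go or ease off after the click: finish with your hand still on the cap, bearing down about as hard as the click took, the bottle standing upright on the bench. The small bottle and its small cap are still in use, so leave them, the loop tool and the bowl where they are.

Things in the scene. Friction and masses are not known exactly. Their poses are not given: they have to be found in the camera images.
- cap_mid (a point): centre, half-way up, of the large loose cap: a grey plastic overcap like an upturned tumbler, 40 mm outside diameter (38 at the top), 60 mm tall, about 20 g, standing mouth down on the bench; z up. This point is 30 mm above the rim of its mouth. Grip it across the diameter at any yaw.
- cap: the same large cap, origin at the centre of its mouth rim (at bench level at the start), z up through the closed top. Wall 2.4 mm, top 3 mm thick, 57 mm deep inside. A rounded snap lip, 4 mm high, runs round the inside of the mouth and leaves a 30 mm opening.
- bottle_ledge (a point): on the large bottle's axis, level with the ledge where the cap's rim rests when home: flat hard top of the ribbed 40 mm collar, 128 mm above the bench; the cap's centre is then 30 mm above this point. Going down, the cap's lip meets the bead with its rim 7 mm above the ledge; it takes 7 to 16 N until the rim is 4 to 5 mm above, then clicks over.
- bottle_nozzle (a point): tip of the large bottle's nozzle, on its axis, 178 mm above the bench (50 mm above the ledge). The nozzle tapers from 18 mm to 4 mm; under it, from 14 mm above the ledge down to it, is a plain stud of 28 mm diameter with a springy snap bead, 33.6 mm over its crest, centred 5.7 mm above the ledge.
- bottle: the large white slip bottle, loose, about 0.5 kg, body 66 mm diameter and 110 mm tall, standing on the bench; origin at the centre of its base, z up. At the click the push drops to nothing and bead draws cap and ledge together: a stiffly held cap may then lift the bottle 2 to 4 mm off the bench, until pressing on sets it down and bears on it again.
- small_bottle: bystander: small white slip bottle, loose, 48 mm diameter, 125 mm tall to its nozzle tip; origin at the centre of its base
- small_cap: bystander: the small bottle's grey cap, loose, 28 mm diameter, 42 mm tall, standing mouth down; origin at the centre of its mouth, on the bench
- loop_tool: bystander: loop tool lying on the bench, 13 mm thick wooden handle and steel loop, 170 mm long along its x axis; origin under its middle, at bench level
- bowl: bystander: dark clay bowl, 100 mm across the rim, 45 mm tall; origin at the centre of its foot
Things that resemble listed ones, but are neither listed nor needed, are in the scene too. What is shaped like the bottle but red is not meant.

How it is judged:
By the outcome, as a careful person would: the job done as asked, in the order asked, and still so for the second after the job is handed in, while the arm keeps its last pose, push and grip.
It also fails if it takes over 48 s, if anything falls off the work surface, if the arm or the gripper's body presses on something with over 40 N, if the wrist force passes 120 N, or if a joint passes its speed limit or range.

## Working session

There is one attempt and no reset: what is moved stays moved. The work goes in short steps, Python scripts to look and compute and a tool call to move; the robot and the scene stay as the last step left them, time stands still between calls to the robot, and variables do not carry over. Pictures are saved under pics/ and viewed, and the job is handed in when it is done.

Besides the shell and the picture viewer there is one more tool, called after ">>>" as name(argument=value, ...), one argument or row to a line, values as JSON. move_arm: Moves the arm, as the interface text tells. Its arguments: {"type":"object","properties":{"targets":{"type":"array"},"hand":{"type":"number"},"squeeze":{"type":"number"}},"required":["targets"]}

```bash
ls; mkdir -p pics
python3 - <<'E'
from rig import env,get_image
import cv2,numpy as np
s=env.observe()
for k in s: print(k,s[k])
for n in ["scene","top","wrist"]:
    d=get_image(n)
    cv2.imwrite(f"pics/{n}0.png",d["pixels"][:,:,::-1])
    np.savez(f"pics/{n}0.npz",**d)
    print(n,d["intrinsics"],d["k1"],d.get("R"),d.get("t"),d.get("mount"))
E
```

```text
pics
time_s 0.0
q [ 6.15757197e+01  2.18417450e+01  7.43851281e+01 -4.34118886e-04
  8.38582627e+01 -1.23361489e+01]
qvel [-0.02935411  0.02029267  0.03321313 -0.03322063  0.04015232  0.06057494]
joint_efforts [ 5.57168623e-04 -4.48465490e+01 -2.31280750e+01 -1.47937794e-04
  4.70163432e-03  8.93474606e-06]
position [0.15228299 0.52820284 0.23870249]
tool_rot [[ 9.60836696e-01 -7.00658027e-04  2.77114332e-01]
 [-2.77115044e-01 -1.31035480e-03  9.60835852e-01]
 [-3.10099256e-04 -9.99998896e-01 -1.45319986e-03]]
ft_force [ 0.24469817 -0.88205616 -0.2040224 ]
wrist_torque [ 0.00312707  0.06652817 -0.01557222]
grip_width 0.08493330387408957
scene [[496.9900954    0.         319.303788  ]
 [  0.         496.9900954  202.96082281]
 [  0.           0.           1.        ]] -0.09663575444544924 [[ 0.73108508  0.68222312  0.00928598]
 [ 0.47087794 -0.49466033 -0.73046911]
 [-0.49374951  0.53840763 -0.6828826 ]] [-0.43274989 -0.17740915  1.54529715] None
top [[373.87076621   0.         321.66502305]
 [  0.         373.87076621 196.5283442 ]
 [  0.           0.           1.        ]] -0.02993788303268673 [[ 0.02330792 -0.99964625  0.01281053]
 [-0.99620649 -0.02429854 -0.08355959]
 [ 0.08384131 -0.01081434 -0.99642044]] [-0.0184539   0.61466231  0.9960539 ] None
wrist [[298.18805118   0.         321.3544798 ]
 [  0.         298.18805118 197.35304929]
 [  0.           0.           1.        ]] -0.025525881691898608 None None [[ 2.82717913e-04  9.59529573e-01  2.81607739e-01 -7.21447280e-02]
 [-8.79368493e-04 -2.81607403e-01  9.59529310e-01 -1.34548450e-01]
 [ 9.99999573e-01 -5.18913098e-04  7.64164617e-04 -5.60609469e-05]
 [ 0.00000000e+00  0.00000000e+00  0.00000000e+00  1.00000000e+00]]
```

View pics/scene0.png

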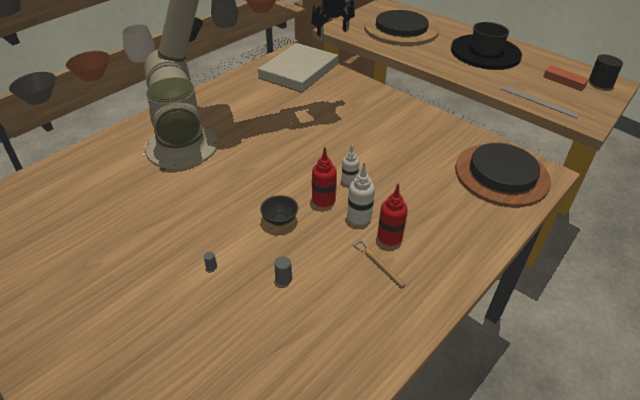

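View pics/top0.png

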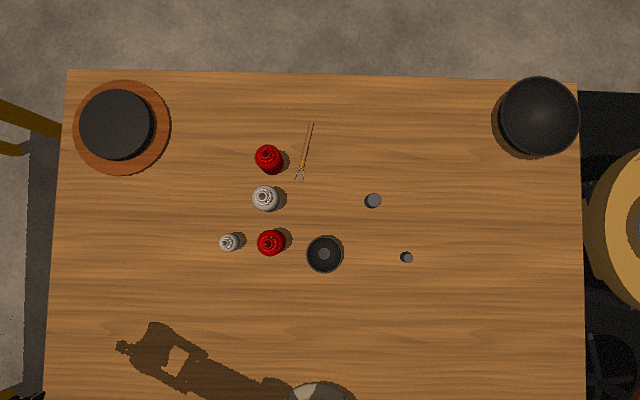

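View pics/wrist0.png

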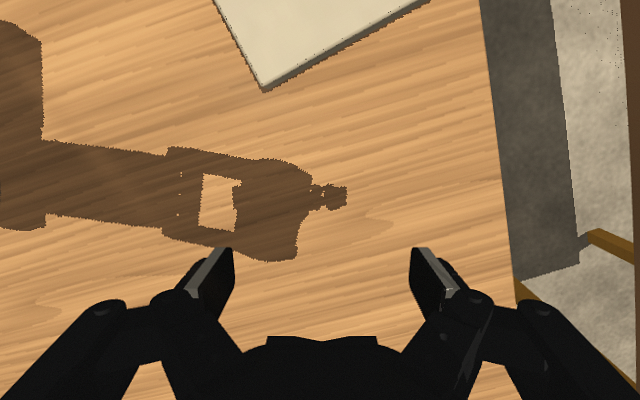

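The scene camera shows the large white bottle at about (362,200), between two red look-alikes at (324,183) and (392,220). The small white bottle is at (350,168), the large cap at (283,270), the small cap at (210,261), the bowl at (279,212) and the loop tool at about (380,265). In the top view, the large cap is at (373,200) and the bottle at (265,198).

```bash
cat > h.py <<'E'
import numpy as np,cv2
from scipy.optimize import least_squares
def pts(d,R=None,t=None):
    K=d["intrinsics"];k1=float(d["k1"]);z=d["z_map"]
    v,u=np.mgrid[0:400,0:640].astype(float)
    p=np.stack([u.ravel(),v.ravel()],1)[:,None]
    n=cv2.undistortPoints(p,K,np.array([k1,0,0,0,0.]))[:,0]
    zz=z.ravel()
    C=np.c_[n*zz[:,None],zz]
    if R is None: R=d["R"];t=d["t"]
    W=(C-t)@R
    return W.reshape(400,640,3)
def wrist_pts(d,pos,rot):
    M=d["mount"]; Rc=rot@M[:3,:3]; tc=rot@M[:3,3]+pos
    return pts(d,Rc.T,-Rc.T@tc)
def circ(P,r0=None):
    if r0 is None:
        f=lambda q:np.hypot(P[:,0]-q[0],P[:,1]-q[1])-q[2]
        x0=[*P[:,:2].mean(0),.02]
    else:
        f=lambda q:np.hypot(P[:,0]-q[0],P[:,1]-q[1])-r0
        x0=P[:,:2].mean(0)
    r=least_squares(f,x0,loss='soft_l1',f_scale=.001); return r.x,np.sqrt(r.cost*2/len(P))
E
python3 - <<'E'
from h import *
S=dict(np.load("pics/scene0.npz"));T=dict(np.load("pics/top0.npz"))
WS=pts(S);WT=pts(T)
for n,W in (("scene",WS),("top",WT)):
    v=W[(np.abs(W[...,0]-.5)<.2)&(np.abs(W[...,1])<.25)&(W[...,2]<.008)]
    print(n,"table z med",np.median(v[:,2]))
    m=((W[...,2]>.012)&(W[...,0]>.25)&(W[...,0]<.8)&(np.abs(W[...,1])<.35)&(W[...,2]<.3)).astype(np.uint8)
    N,L,st,ce=cv2.connectedComponentsWithStats(m)
    img=(S if n=="scene" else T)["pixels"]
    for i in range(1,N):
        if st[i,4]<15: continue
        P=W[L==i]
        print(n,ce[i].round(),st[i,4],"min",P.min(0).round(3),"max",P.max(0).round(3),"col",img[L==i].mean(0).round())
E
```

```text
scene table z med 0.0010210252792632474
scene [358. 188.] 1565 min [0.467 0.11  0.012] max [0.638 0.258 0.179] col [105. 100.  90.]
scene [324. 180.] 1061 min [0.463 0.092 0.012] max [0.524 0.154 0.179] col [92. 31. 28.]
scene [393. 218.] 1215 min [0.676 0.105 0.012] max [0.742 0.167 0.182] col [93. 32. 29.]
scene [279. 208.] 798 min [ 0.41  -0.062  0.012] max [0.509 0.039 0.051] col [50. 48. 44.]
scene [379. 261.] 104 min [0.7   0.031 0.012] max [0.799 0.059 0.018] col [151. 118.  79.]
scene [210. 259.] 156 min [ 0.442 -0.249  0.012] max [ 0.469 -0.224  0.045] col [71. 71. 67.]
scene [283. 269.] 388 min [ 0.59  -0.162  0.013] max [ 0.628 -0.122  0.065] col [72. 71. 67.]
top table z med -0.0002673632331918205
top [308. 136.] 22 min [0.771 0.033 0.012] max [0.8   0.041 0.017] col [147. 101.  56.]
top [269. 159.] 652 min [0.675 0.106 0.012] max [0.74  0.169 0.18 ] col [110.   9.   6.]
top [301. 163.] 18 min [0.7   0.05  0.012] max [0.717 0.061 0.015] col [164. 109.  27.]
top [266. 198.] 616 min [0.57  0.11  0.013] max [0.634 0.177 0.178] col [128. 112.  98.]
top [372. 200.] 197 min [ 0.589 -0.159  0.013] max [ 0.625 -0.121  0.064] col [80. 74. 70.]
top [271. 242.] 607 min [0.459 0.092 0.012] max [0.521 0.156 0.177] col [119.  10.   6.]
top [229. 242.] 347 min [0.463 0.214 0.013] max [0.51  0.262 0.126] col [120. 105.  91.]
top [324. 254.] 895 min [ 0.413 -0.061  0.012] max [0.508 0.035 0.05 ] col [39. 34. 30.]
top [406. 257.] 105 min [ 0.443 -0.249  0.012] max [ 0.469 -0.224  0.045] col [72. 67. 63.]
```

```bash
python3 - <<'E'
from h import *
S=dict(np.load("pics/scene0.npz"));T=dict(np.load("pics/top0.npz"))
for n,d in (("scene",S),("top",T)):
    W=pts(d)
    def sel(c,r,z0,z1): return W[(np.hypot(W[...,0]-c[0],W[...,1]-c[1])<r)&(W[...,2]>z0)&(W[...,2]<z1)]
    B=(.603,.143);C=(.608,-.141)
    print(n)
    for z0,z1,r in((.02,.1,.033),(.12,.127,.02),(.15,.17,None),(.17,.185,None)):
        P=sel(B,.045,z0,z1)
        if len(P)>5: print(" bottle",z0,z1,len(P),P.mean(0).round(4),circ(P,r) if r else "")
    P=sel(B,.045,.1,.2); print(" hist z",np.histogram(P[:,2],np.arange(.1,.19,.005)))
    P=sel(C,.03,.01,.055); print(" cap side",len(P),circ(P,.0195) if len(P)>5 else "")
    P=sel(C,.03,.057,.08); print(" cap top",len(P),P.mean(0).round(4),(P.min(0)+P.max(0))/2, np.ptp(P,0))
E
python3 - <<'E'
import cv2
a=cv2.imread('pics/scene0.png')[140:300,190:430]
cv2.imwrite('pics/s0c.png',cv2.resize(a,None,fx=3,fy=3,interpolation=cv2.INTER_CUBIC))
E
```

```text
scene
 bottle 0.02 0.1 585 [0.6174 0.1244 0.0615] (array([0.60207907, 0.14524551]), np.float64(0.001170737170963504))
 bottle 0.12 0.127 32 [0.6108 0.1323 0.1233] (array([0.60191345, 0.14537233]), np.float64(0.0010827581270138448))
 bottle 0.15 0.17 35 [0.6054 0.1411 0.158 ] 
 bottle 0.17 0.185 12 [0.605  0.1423 0.174 ] 
 hist z (array([ 54,  74, 103,  26,  24,  47,  28,  32,  36,  14,  14,  10,   4,
         7,   7,   5,   0]), array([0.1  , 0.105, 0.11 , 0.115, 0.12 , 0.125, 0.13 , 0.135, 0.14 ,
       0.145, 0.15 , 0.155, 0.16 , 0.165, 0.17 , 0.175, 0.18 , 0.185]))
 cap side 215 (array([ 0.60679217, -0.14018271]), np.float64(0.000891513821751185))
 cap top 172 [ 0.6083 -0.1413  0.0607] [ 0.6084597  -0.14145652  0.06079212] [0.03680007 0.03867693 0.00753278]
top
 bottle 0.02 0.1 94 [0.593  0.1205 0.067 ] (array([0.603047  , 0.14308821]), np.float64(0.00028533223945237444))
 bottle 0.12 0.127 43 [0.6027 0.1392 0.125 ] (array([0.60319279, 0.1438335 ]), np.float64(0.0013516289842511753))
 bottle 0.15 0.17 19 [0.6019 0.1414 0.1574] 
 bottle 0.17 0.185 10 [0.6025 0.1422 0.1739] 
 hist z (array([ 59, 125, 101,   8,  16,  63,  29,  38,  43,   5,   6,   8,   4,
         1,   5,   5,   0]), array([0.1  , 0.105, 0.11 , 0.115, 0.12 , 0.125, 0.13 , 0.135, 0.14 ,
       0.145, 0.15 , 0.155, 0.16 , 0.165, 0.17 , 0.175, 0.18 , 0.185]))
 cap side 43 (array([ 0.60795665, -0.14156521]), np.float64(0.0004262545203705779))
 cap top 148 [ 0.6077 -0.1408  0.0599] [ 0.60759452 -0.14086938  0.06061273] [0.03468458 0.03501498 0.0072009 ]
```

View pics/s0c.png

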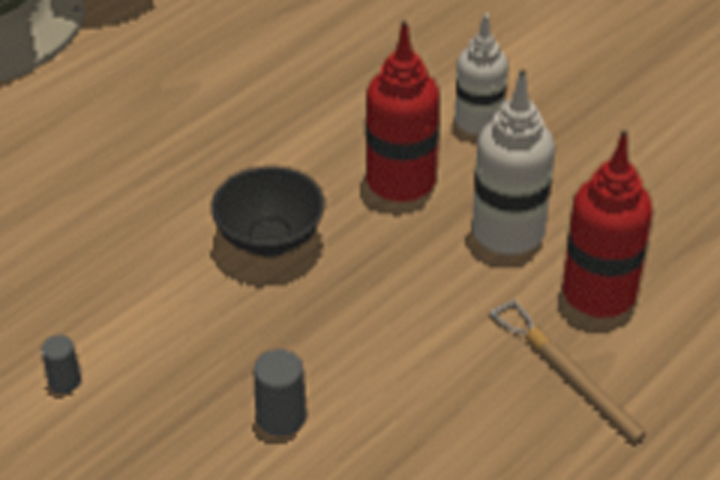

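>>> move_arm(
  targets=[0, -10, 0, 0, -0.14, 0, 0, -10, 0, 0, -0.141, 0, 25, 0, -37, 0, 0, 0, 25, 0, -37, 0, 0, 0, 25, 0, -37, 0, 0, 0],
  hand=1,
  squeeze=60,
)

```text
time_s: 0.78
position: [0.2279, 0.4162, 0.2591]
tool_rot: [[1.0, -0.0, -0.001], [0.001, -0.0, 1.0], [-0.0, -1.0, -0.0]]
ft_force: [1.5, 0.2, 0.3]
grip_width: 0.0854
```

>>> move_arm(
  targets=[30, 0, -45, 0, 0, 0, 30, 0, -45, 0, 0, 0, 30, 0, -45, 0, 0, 0, 30, 0, -45, 0, 0, 0, 30, 0, -45, 0, 0, 0],
)

```text
time_s: 1.4
position: [0.3781, 0.1909, 0.2593]
tool_rot: [[1.0, 0.0, -0.0], [0.0, 0.0, 1.0], [0.0, -1.0, 0.0]]
ft_force: [0.3, -0.1, 0.7]
grip_width: 0.0852
```

>>> move_arm(
  targets=[30, 0, -45, 0, 0, 0, 30, 0, -45, 0, 0, 0, 30, 0, -45, 0, 0, 0, 30, 0, -45, 0, 0, 0, 30, 0, -45, 0, 0, 0],
)

```text
time_s: 2.02
position: [0.5282, -0.0341, 0.2592]
tool_rot: [[1.0, -0.0, 0.0], [-0.0, 0.0, 1.0], [-0.0, -1.0, 0.0]]
ft_force: [0.0, 0.6, 0.1]
grip_width: 0.0856
```

>>> move_arm(
  targets=[30, 0, -45, 0, 0, 0, 30, 10, -45, 0, 0, 0, 20, 30, -17, 0, 0, 0, 0, 20, 0, 0, 0, 0, 0, 0, 0, 0, 0, 0],
)

```text
time_s: 2.65
position: [0.6069, -0.1394, 0.1975]
tool_rot: [[1.0, -0.004, 0.0], [-0.0, 0.002, 1.0], [-0.004, -1.0, 0.002]]
ft_force: [0.6, 0.8, -0.1]
grip_width: 0.0857
```

Run:
```python
from rig import env,get_image
from h import *
s=env.observe(); d=get_image("wrist")
cv2.imwrite("pics/w1.png",d["pixels"][:,:,::-1])
print(s["position"],s["q"],s["grip_width"])
W=wrist_pts(d,np.array(s["position"]),np.array(s["tool_rot"]))
C=(.608,-.141)
def sel(c,r,z0,z1): return W[(np.hypot(W[...,0]-c[0],W[...,1]-c[1])<r)&(W[...,2]>z0)&(W[...,2]<z1)]
P=sel(C,.03,.01,.055); print(" cap side",len(P),circ(P,.0195) if len(P)>5 else "")
P=sel(C,.03,.056,.075); print(" cap top",len(P),P.mean(0).round(4),(P.min(0)+P.max(0))/2, np.ptp(P,0))
```

```text
[ 0.60694505 -0.13937559  0.19750134] [-2.38096105e+01  3.09692989e+01  6.58003607e+01  2.16234588e-03
  8.34687356e+01 -1.13805088e+02] 0.08566683816244022
 cap side 303 (array([ 0.60690708, -0.14133932]), np.float64(0.0003624490575796885))
 cap top 1209 [ 0.6061 -0.1413  0.0598] [ 0.60697563 -0.14153465  0.05917731] [0.03767668 0.03714869 0.00627363]
```

View pics/w1.png

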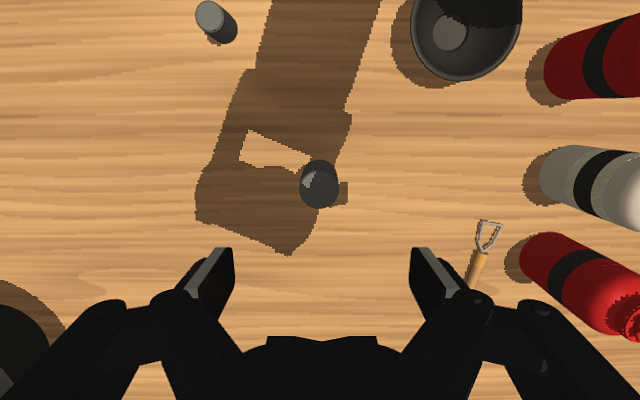

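The wrist view shows the cap centred between the jaws at (320,185), and its depth gives (0.607, -0.141) with the top at 0.060. That agrees with the other two views, so I'm descending.

>>> move_arm(
  targets=[0, 40, -2, 0, 0, 0, 0, 40, 0, 0, 0, 0, 0, 40, 0, 0, 0, 0, 0, 35, 0, 0, 0, 0, 0, 0, 0, 0, 0, 0],
)

```text
time_s: 3.32
position: [0.607, -0.141, 0.0436]
tool_rot: [[1.0, -0.003, -0.001], [0.001, 0.001, 1.0], [-0.003, -1.0, 0.001]]
ft_force: [-0.1, -0.1, 0.3]
grip_width: 0.0855
```

>>> move_arm(
  targets=[0, 10, 0, 0, 0, 0, 0, 8, 0, 0, 0, 0, 0, 2, 0, 0, 0, 0, 0, 0, 0, 0, 0, 0, 0, 0, 0, 0, 0, 0],
)

```text
time_s: 3.95
position: [0.6077, -0.1415, 0.0247]
tool_rot: [[1.0, 0.001, -0.0], [0.0, -0.0, 1.0], [0.001, -1.0, -0.0]]
ft_force: [0.8, 0.4, 0.0]
grip_width: 0.0857
```

Run:
```python
from rig import env,get_image
from h import *
s=env.observe(); d=get_image("wrist")
cv2.imwrite("pics/w2.png",d["pixels"][:,:,::-1])
print(s["position"],s["tool_rot"])
d=get_image("scene");cv2.imwrite("pics/s2.png",cv2.resize(d["pixels"][150:350,150:450,::-1],None,fx=2.5,fy=2.5))
```

```text
[ 0.60771785 -0.14153467  0.02469239] [[ 9.99999818e-01  5.71444563e-04 -1.92354541e-04]
 [ 1.92501031e-04 -2.56307314e-04  9.99999949e-01]
 [ 5.71395231e-04 -9.99999804e-01 -2.56417271e-04]]
```

View pics/w2.png

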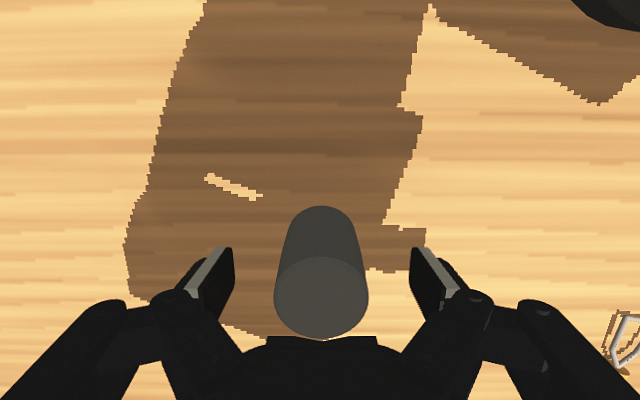

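View pics/s2.png

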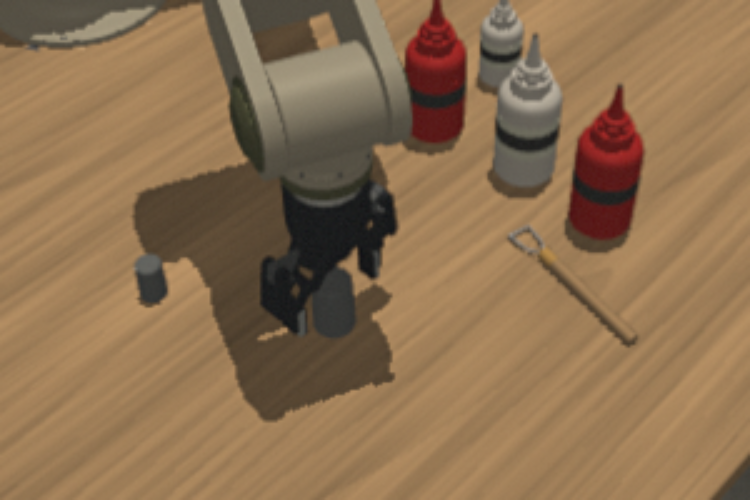

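The cap sits between the pads, its top ellipse centred at about (321,297) with equal gaps on both sides. The fingers look clear of the bench, so I'm closing.

>>> move_arm(
  targets=[0, 0, 0, 0, 0, 0, 0, 0, 0, 0, 0, 0, 0, 0, 0, 0, 0, 0, 0, 0, 0, 0, 0, 0, 0, 0, 0, 0, 0, 0],
  hand=-1,
  squeeze=60,
)

```text
time_s: 4.68
position: [0.6077, -0.1415, 0.0246]
tool_rot: [[1.0, 0.001, -0.0], [0.0, -0.0, 1.0], [0.001, -1.0, -0.0]]
ft_force: [0.3, 0.8, 4.0]
grip_width: 0.0403
```

>>> move_arm(
  targets=[0, 0, 0, 0, 0, 0, 0, 0, 0, 0, 0, 0, 0, 0, 0, 0, 0, 0, 0, -10, 0, 0, 0, 0, 0, -20, 0, 0, 0, 0],
)

```text
time_s: 5.3
position: [0.607, -0.1413, 0.0541]
tool_rot: [[1.0, -0.002, -0.0], [0.0, 0.001, 1.0], [-0.002, -1.0, 0.001]]
ft_force: [0.6, 0.1, 0.5]
grip_width: 0.0398
```

>>> move_arm(
  targets=[0, -40, 0, 0, 0, 0, 0, -45, 0, 0, 0, 0, 0, -45, 0, 0, 0, 0, 0, -45, 10, 0, 0, 0, 0, -15, 30, 0, 0, 0],
)

```text
time_s: 5.92
position: [0.6079, -0.1021, 0.2475]
tool_rot: [[1.0, 0.004, 0.002], [-0.002, -0.002, 1.0], [0.004, -1.0, -0.002]]
ft_force: [0.8, -0.7, 0.2]
grip_width: 0.0399
```

Run:
```python
from rig import env,get_image
from h import *
s=env.observe(); d=get_image("wrist"); np.savez("pics/w3.npz",**d,pos=s["position"],rot=s["tool_rot"])
print(s["position"],s["tool_rot"],s["grip_width"])
img=d["pixels"][:,:,::-1]
e=get_image("scene");np.savez("pics/s3.npz",**e)
cv2.imwrite("pics/w3.png",img)
cv2.imwrite("pics/s3.png",cv2.resize(e["pixels"][80:280,150:450,::-1],None,fx=2.5,fy=2.5))
W=pts(e)
p=np.array(s["position"])
m=(np.hypot(W[...,0]-p[0],W[...,1]-p[1])<.04)&(W[...,2]<p[2]+.04)&(W[...,2]>.15)
P=W[m]; print(len(P),P.min(0),P.max(0));
```

```text
[ 0.60788428 -0.10214148  0.24754013] [[ 0.9999898   0.00418181  0.00170524]
 [-0.00169762 -0.00182604  0.99999689]
 [ 0.00418491 -0.99998959 -0.00181892]] 0.03986487857511871
626 [ 0.59628857 -0.13149434  0.22409451] [ 0.62924394 -0.06429848  0.28737534]
```

View pics/w3.png

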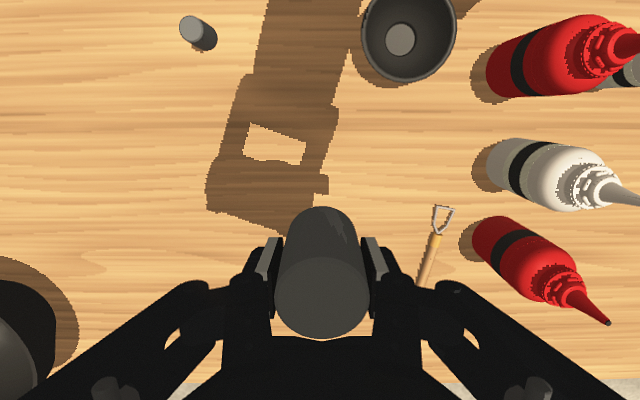

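View pics/s3.png

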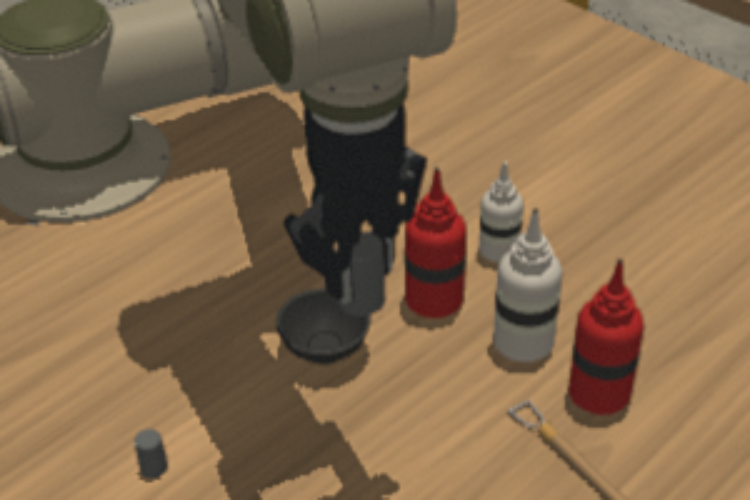

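The cap is upright in the grip at (321,270), and the rim is at about z=0.224. The large bottle's nozzle shows at about (620,190). I'll move nearer and measure the cap and bottle in one wrist view.

>>> move_arm(
  targets=[0, 0, 40, 0, 0, 0, 0, 0, 45, 0, 0, 0, 0, 0, 35, 0, 0, 0, 0, 0, 0, 0, 0, 0, 0, 0, 0, 0, 0, 0],
)

```text
time_s: 6.65
position: [0.6074, 0.0177, 0.2438]
tool_rot: [[1.0, -0.001, 0.0], [-0.0, -0.0, 1.0], [-0.001, -1.0, -0.0]]
ft_force: [0.5, -0.7, 0.2]
grip_width: 0.0398
```

```bash
cat > m.py <<'E'
from rig import env,get_image
from h import *
import sys
def measure(tag,B=(.603,.1435)):
    s=env.observe(); d=get_image("wrist"); p=np.array(s["position"]);R=np.array(s["tool_rot"])
    cv2.imwrite(f"pics/w{tag}.png",d["pixels"][:,:,::-1])
    print("t",s["time_s"],"pos",p.round(4),"R",R.round(4).tolist(),"ft",np.round(s["ft_force"],1),"w",s["grip_width"])
    e=get_image("scene");tt=get_image("top")
    for n,f in (("scene",e),("top",tt)): cv2.imwrite(f"pics/{n}{tag}.png",f["pixels"][:,:,::-1])
    np.savez(f"pics/w{tag}.npz",**d,pos=p,rot=R);np.savez(f"pics/scene{tag}.npz",**e);np.savez(f"pics/top{tag}.npz",**tt)
    for n,W in (("wrist",wrist_pts(d,p,R)),("scene",pts(e)),("top",pts(tt))):
        def sel(c,r,z0,z1): return W[(np.hypot(W[...,0]-c[0],W[...,1]-c[1])<r)&(W[...,2]>z0)&(W[...,2]<z1)]
        for nm,c,r,z0,z1,r0 in(("body",B,.042,.02,.095,.033),("collar",B,.03,.117,.126,.02),("noz",B,.02,.15,.18,None),("cap",p[:2],.024,p[2]-.02,p[2]+.03,.0195),("captop",p[:2],.0185,p[2]+.032,p[2]+.04,None)):
            P=sel(c,r,z0,z1)
            if len(P)<8: continue
            if r0: print(n,nm,len(P),*[np.round(x,4) for x in circ(P,r0)])
            else: print(n,nm,len(P),"mean",P.mean(0).round(4),"mid",((P.min(0)+P.max(0))/2).round(4),"top",P[:,2].max().round(4))
measure(sys.argv[1])
E
python3 m.py 4
```

```text
t 6.65 pos [0.6074 0.0177 0.2438] R [[1.0, -0.001, 0.0002], [-0.0002, -0.0003, 1.0], [-0.001, -1.0, -0.0003]] ft [ 0.5 -0.7  0.2] w 0.0398215267164975
wrist body 1243 [0.6018 0.1435] 0.0003
wrist collar 201 [0.6017 0.1426] 0.0005
wrist noz 425 mean [0.6005 0.1403 0.1636] mid [0.6013 0.1422 0.1649] top 0.1798
wrist cap 3962 [0.6067 0.0179] 0.0008
wrist captop 5810 mean [0.6058 0.0177 0.2791] mid [0.6067 0.0177 0.2787] top 0.2809
scene body 543 [0.6022 0.1452] 0.0011
scene collar 35 [0.6027 0.1452] 0.0013
scene noz 43 mean [0.605  0.1412 0.1632] mid [0.6054 0.1418 0.1639] top 0.1776
scene cap 242 [0.6383 0.0018] 0.0025
scene captop 81 mean [0.6135 0.0189 0.2787] mid [0.6081 0.0192 0.2788] top 0.2817
top collar 13 [0.6028 0.1429] 0.0009
top noz 14 mean [0.6025 0.1438 0.1675] mid [0.6031 0.145  0.1649] top 0.1792
```

View pics/w4.png

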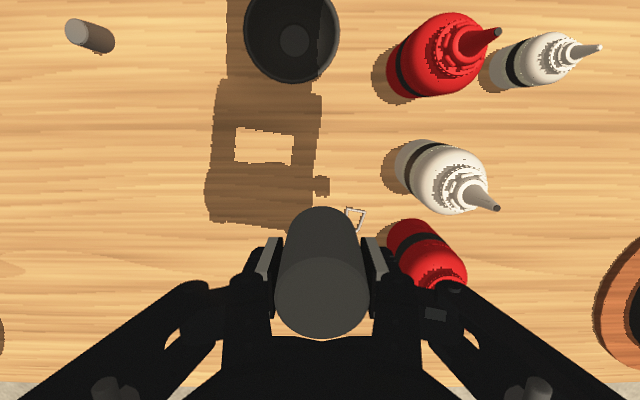

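>>> move_arm(
  targets=[-1, 0, 30, 0, 0, 0, -1, 0, 45, 0, 0, 0, -1, 0, 35, 0, 0, 0, -1.5, 0, 15, 0, 0, 0, 0, 0, 0, 0, 0, 0],
)

```text
time_s: 7.42
position: [0.603, 0.1433, 0.2442]
tool_rot: [[1.0, -0.0, -0.001], [0.001, -0.0, 1.0], [-0.0, -1.0, -0.0]]
ft_force: [0.8, 0.5, -0.5]
grip_width: 0.0396
```

>>> move_arm(
  targets=[0, 0, 0, 0, 0, 0, 0, 5, 0, 0, 0, 0, 0, 5, 0, 0, 0, 0, 0, 3, 0, 0, 0, 0, 0, 0, 0, 0, 0, 0],
)

```text
time_s: 8.05
position: [0.6029, 0.1434, 0.231]
tool_rot: [[1.0, -0.001, -0.0], [0.0, -0.0, 1.0], [-0.001, -1.0, -0.0]]
ft_force: [-0.3, -0.3, 0.0]
grip_width: 0.0398
```

```bash
python3 m.py 5
python3 - <<'E'
import cv2
a=cv2.imread('pics/scene5.png')[60:250,270:440]
cv2.imwrite('pics/s5c.png',cv2.resize(a,None,fx=3,fy=3,interpolation=cv2.INTER_CUBIC))
E
```

```text
t 8.05 pos [0.6029 0.1434 0.231 ] R [[1.0, -0.0007, -0.0001], [0.0001, -0.0, 1.0], [-0.0007, -1.0, -0.0]] ft [-0.3 -0.3  0. ] w 0.03982552619404961
wrist body 435 [0.5401 0.1445] 0.0029
wrist collar 122 [0.6017 0.1433] 0.0004
wrist noz 107 mean [0.5969 0.1432 0.1542] mid [0.5975 0.1434 0.1557] top 0.1614
wrist cap 3987 [0.6021 0.1437] 0.0008
wrist captop 5803 mean [0.6013 0.1435 0.2662] mid [0.6025 0.1434 0.2658] top 0.2685
scene body 541 [0.602 0.145] 0.0012
scene collar 36 [0.6026 0.145 ] 0.0012
scene noz 43 mean [0.6052 0.1416 0.1628] mid [0.6031 0.1432 0.164 ] top 0.1779
scene cap 197 [0.6037 0.1442] 0.0012
scene captop 64 mean [0.6097 0.1441 0.2666] mid [0.605  0.145  0.2668] top 0.2699
top body 55 [0.5722 0.0884] 0.0023
```

View pics/s5c.png

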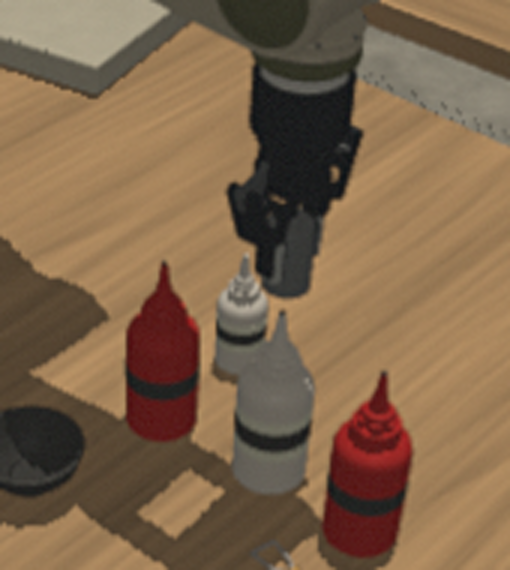

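View pics/w5.png

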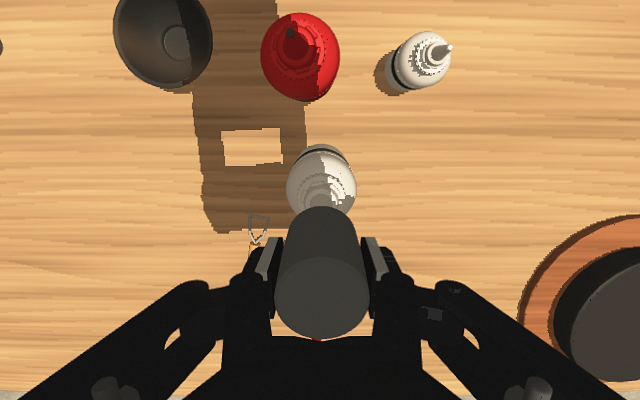

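In the wrist view, the cap (0.6021, 0.1437) is within 0.5 mm of the collar (0.6017, 0.1433). In the scene view the cap is directly above the nozzle, at crop (290,270) against (283,312). I'll check the cap's tilt before descending.

Run:
```python
from h import *
d=dict(np.load("pics/w5.npz"));p=d["pos"];W=wrist_pts(d,p,d["rot"])
m=(np.hypot(W[...,0]-p[0]+.0008,W[...,1]-p[1])<.017)&(W[...,2]>p[2]+.03)&(W[...,2]<p[2]+.045)
P=W[m];A=np.c_[P[:,:2]-p[:2],np.ones(len(P))];print("plane",len(P),np.linalg.lstsq(A,P[:,2],rcond=None)[0])
def sel(z0,z1,r=.024): return W[(np.hypot(W[...,0]-p[0],W[...,1]-p[1])<r)&(W[...,2]>z0)&(W[...,2]<z1)]
for z in (-.02,-.01,0,.01,.02):
    P=sel(p[2]+z,p[2]+z+.01); P=P[(abs(P[:,1]-p[1])<.012)]
    r=.02-.001*((z+.005+.0248)/.06)
    print(z,len(P),circ(P,r) if len(P)>8 else "")
```

```text
plane 5136 [-0.00315369  0.00121572  0.26627487]
-0.02 271 (array([0.60215817, 0.14373303]), np.float64(0.00018587076267892496))
-0.01 326 (array([0.60200484, 0.14372808]), np.float64(0.00019246045506021362))
0 428 (array([0.60194389, 0.14368595]), np.float64(0.00026084095570563125))
0.01 549 (array([0.60217365, 0.14369875]), np.float64(0.00027044206638474527))
0.02 679 (array([0.60241363, 0.14368882]), np.float64(0.00027735083376132755))
```

>>> move_arm(
  targets=[-0.4, 10, -0.3, 0, 0, 0, 0, 12, 0, 0, 0, 0, 0, 12, 0, 0, 0, 0, 0, 8, 0, 0, 0, 0, 0, 0, 0, 0, 0, 0],
)

```text
time_s: 8.82
position: [0.6024, 0.1432, 0.1885]
tool_rot: [[1.0, -0.001, -0.0], [0.0, -0.0, 1.0], [-0.001, -1.0, -0.0]]
ft_force: [0.1, -1.0, -0.6]
grip_width: 0.0398
```

>>> move_arm(
  targets=[0, 6, 0, 0, 0, 0, 0, 6, 0, 0, 0, 0, 0, 4, 0, 0, 0, 0, 0, 2, 0, 0, 0, 0, 0, 0, 0, 0, 0, 0],
)

```text
time_s: 9.45
position: [0.6026, 0.1432, 0.1713]
tool_rot: [[1.0, -0.0, -0.0], [0.0, -0.0, 1.0], [-0.0, -1.0, -0.0]]
ft_force: [0.1, 0.5, -0.2]
grip_width: 0.0396
```

```bash
python3 m.py 6
```

```text
t 9.45 pos [0.6026 0.1432 0.1713] R [[1.0, -0.0, -0.0001], [0.0001, -0.0, 1.0], [-0.0, -1.0, -0.0]] ft [ 0.1  0.5 -0.2] w 0.039623761100994054
wrist body 822 [0.602  0.1433] 0.0002
wrist collar 214 [0.6016 0.1432] 0.0004
wrist cap 3985 [0.6018 0.1434] 0.0008
wrist captop 5795 mean [0.601  0.1433 0.2065] mid [0.6024 0.1432 0.2063] top 0.2085
scene body 538 [0.6021 0.1452] 0.0011
scene collar 38 [0.6021 0.1451] 0.0012
scene noz 77 mean [0.6143 0.1327 0.1622] mid [0.6078 0.1353 0.165 ] top 0.1799
scene cap 182 [0.6034 0.145 ] 0.0012
scene captop 57 mean [0.6095 0.1438 0.2065] mid [0.6041 0.1443 0.2069] top 0.2103
top body 33 [0.577  0.0838] 0.0013
```

View pics/w6.png

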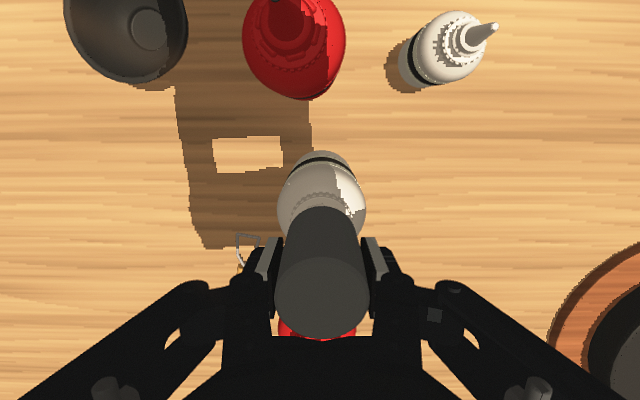

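The cap and bottle are aligned within 0.3 mm in the wrist view, and there is no side force. I'm continuing down to just above the bead.

>>> move_arm(
  targets=[0, 2, 0, 0, 0, 0, 0, 2, 0, 0, 0, 0, 0, 2, 0, 0, 0, 0, 0, 2, 0, 0, 0, 0, 0, 2, 0, 0, 0, 0],
)

```text
time_s: 10.22
position: [0.6026, 0.1432, 0.1611]
tool_rot: [[1.0, -0.0, -0.0], [0.0, -0.0, 1.0], [-0.0, -1.0, -0.0]]
ft_force: [-0.0, -0.9, 0.1]
grip_width: 0.0398
```

>>> move_arm(
  targets=[0, 0.5, 0, 0, 0, 0, 0, 0.5, 0, 0, 0, 0, 0, 0.5, 0, 0, 0, 0, 0, 0.5, 0, 0, 0, 0, 0, 0, 0, 0, 0, 0],
)

```text
time_s: 10.85
position: [0.6027, 0.1432, 0.1597]
tool_rot: [[1.0, 0.001, -0.0], [0.0, -0.0, 1.0], [0.001, -1.0, -0.0]]
ft_force: [-0.5, -0.2, 3.0]
grip_width: 0.0395
```

>>> move_arm(
  targets=[0, 0.3, 0, 0, 0, 0, 0, 0.3, 0, 0, 0, 0, 0, 0.3, 0, 0, 0, 0, 0, 0.1, 0, 0, 0, 0, 0, 0, 0, 0, 0, 0],
)

```text
time_s: 11.48
position: [0.6029, 0.1432, 0.1595]
tool_rot: [[1.0, 0.002, -0.0], [0.0, -0.0, 1.0], [0.002, -1.0, -0.0]]
ft_force: [-1.2, -0.1, 8.6]
grip_width: 0.0398
```

>>> move_arm(
  targets=[0, 0.3, 0, 0, 0, 0, 0, 0.3, 0, 0, 0, 0, 0, 0.2, 0, 0, 0, 0, 0, 0, 0, 0, 0, 0, 0, 0, 0, 0, 0, 0],
)

```text
time_s: 12.1
position: [0.6031, 0.1432, 0.1592]
tool_rot: [[1.0, 0.003, -0.0], [0.0, -0.0, 1.0], [0.003, -1.0, -0.0]]
ft_force: [-2.2, -0.6, 12.1]
grip_width: 0.0395
```

Force is rising at the bead as expected: 12 N, with the arm yielding about 5 N per mm. The load also sags the tool slightly toward +x and tilts it 3 mrad, so I'll trim that while pressing on.

>>> move_arm(
  targets=[-0.3, 0.3, 0, 0, 0, 0.002, -0.2, 0.2, 0, 0, 0, 0.001, 0, 0.3, 0, 0, 0, 0, 0, 0, 0, 0, 0, 0, 0, 0, 0, 0, 0, 0],
)

```text
time_s: 12.72
position: [0.6029, 0.1432, 0.1584]
tool_rot: [[1.0, 0.001, -0.0], [0.0, -0.0, 1.0], [0.001, -1.0, -0.0]]
ft_force: [-1.1, -0.6, 9.8]
grip_width: 0.0398
```

>>> move_arm(
  targets=[-0.1, 0.3, 0, 0, 0, 0.001, 0, 0.3, 0, 0, 0, 0, 0, 0.3, 0, 0, 0, 0, 0, 0, 0, 0, 0, 0, 0, 0, 0, 0, 0, 0],
)

```text
time_s: 13.35
position: [0.602, 0.1432, 0.1556]
tool_rot: [[1.0, -0.004, -0.0], [0.0, 0.0, 1.0], [-0.004, -1.0, 0.0]]
ft_force: [0.9, -0.6, 0.3]
grip_width: 0.0401
```

>>> move_arm(
  targets=[0, 0.3, 0, 0, 0, 0, 0, 0.3, 0, 0, 0, 0, 0, 0.3, 0, 0, 0, 0, 0, 0, 0, 0, 0, 0, 0, 0, 0, 0, 0, 0],
)

```text
time_s: 13.98
position: [0.6019, 0.1432, 0.1548]
tool_rot: [[1.0, -0.004, -0.0], [0.0, -0.0, 1.0], [-0.004, -1.0, -0.0]]
ft_force: [-0.8, 0.0, -4.7]
grip_width: 0.0395
```

It has clicked. Force dropped to 0, then to -4.7 N, which is the bottle's weight hanging on the cap. I'll press on to set it down and bear on it.

>>> move_arm(
  targets=[0, 0.4, 0, 0, 0, 0, 0, 0.4, 0, 0, 0, 0, 0, 0.4, 0, 0, 0, 0, 0, 0.4, 0, 0, 0, 0, 0, 0, 0, 0, 0, 0],
)

```text
time_s: 14.6
position: [0.6021, 0.1432, 0.1535]
tool_rot: [[1.0, -0.004, -0.0], [0.0, 0.0, 1.0], [-0.004, -1.0, 0.0]]
ft_force: [1.0, -0.7, -4.2]
grip_width: 0.0397
```

>>> move_arm(
  targets=[0, 0.4, 0, 0, 0, 0, 0, 0.4, 0, 0, 0, 0, 0, 0.2, 0, 0, 0, 0, 0, 0, 0, 0, 0, 0, 0, 0, 0, 0, 0, 0],
)

```text
time_s: 15.22
position: [0.6024, 0.1432, 0.1528]
tool_rot: [[1.0, -0.003, -0.0], [0.0, 0.0, 1.0], [-0.003, -1.0, 0.0]]
ft_force: [1.5, 0.8, 1.7]
grip_width: 0.0396
```

>>> move_arm(
  targets=[0, 0.4, 0, 0, 0, 0, 0, 0.4, 0, 0, 0, 0, 0, 0.4, 0, 0, 0, 0, 0, 0, 0, 0, 0, 0, 0, 0, 0, 0, 0, 0],
)

```text
time_s: 15.85
position: [0.6029, 0.1433, 0.1526]
tool_rot: [[1.0, -0.0, -0.0], [0.0, 0.0, 1.0], [-0.0, -1.0, 0.0]]
ft_force: [1.8, 0.9, 10.0]
grip_width: 0.0397
```

>>> move_arm(
  targets=[0, 0.3, 0, 0, 0, 0, 0, 0.3, 0, 0, 0, 0, 0, 0, 0, 0, 0, 0, 0, 0, 0, 0, 0, 0, 0, 0, 0, 0, 0, 0],
)

```text
time_s: 16.48
position: [0.603, 0.1433, 0.1526]
tool_rot: [[1.0, 0.001, -0.0], [0.0, 0.0, 1.0], [0.001, -1.0, 0.0]]
ft_force: [1.8, 1.1, 12.7]
grip_width: 0.0399
```

```bash
python3 m.py 7
python3 - <<'E'
from h import *
a=cv2.imread('pics/scene7.png')[120:260,270:440]
cv2.imwrite('pics/s7c.png',cv2.resize(a,None,fx=4,fy=4,interpolation=cv2.INTER_CUBIC))
d=dict(np.load("pics/w7.npz"));p=d["pos"];W=wrist_pts(d,p,d["rot"])
m=(np.hypot(W[...,0]-p[0]+.0008,W[...,1]-p[1])<.017)&(W[...,2]>p[2]+.03)&(W[...,2]<p[2]+.045)
P=W[m];A=np.c_[P[:,:2]-p[:2],np.ones(len(P))];print("cap top plane",np.linalg.lstsq(A,P[:,2],rcond=None)[0])
for z0 in(.02,.04,.06,.08):
    P=W[(np.hypot(W[...,0]-.602,W[...,1]-.1433)<.042)&(W[...,2]>z0)&(W[...,2]<z0+.02)]
    print("body",z0,len(P),circ(P,.033))
a=cv2.imread('pics/w7.png')[120:350,220:420]
cv2.imwrite('pics/w7c.png',cv2.resize(a,None,fx=2.5,fy=2.5,interpolation=cv2.INTER_CUBIC))
# bystanders by depth, scene now
W=pts(dict(np.load("pics/scene7.npz")));W0=pts(dict(np.load("pics/scene0.npz")))
for n,c,r in(("smallcap",(.456,-.237),.03),("bowl",(.46,-.012),.07),("smallb",(.487,.238),.035),("tool",(.75,.045),.06)):
    print(n,[ (lambda Q:(len(Q),Q.mean(0).round(4)))(w[(np.hypot(w[...,0]-c[0],w[...,1]-c[1])<r)&(w[...,2]>.01)]) for w in(W0,W)])
E
```

```text
t 16.475 pos [0.603  0.1433 0.1526] R [[1.0, 0.0005, -0.0001], [0.0001, 0.0002, 1.0], [0.0005, -1.0, 0.0002]] ft [ 1.8  1.1 12.7] w 0.03992370397358343
wrist body 1050 [0.5414 0.1436] 0.0029
wrist collar 267 [0.6028 0.1436] 0.0004
wrist noz 1137 mean [0.5874 0.1432 0.1725] mid [0.5933 0.1435 0.1653] top 0.18
wrist cap 3959 [0.6022 0.1435] 0.0008
wrist captop 5780 mean [0.6014 0.1433 0.1879] mid [0.6026 0.1433 0.1878] top 0.1899
scene body 534 [0.6034 0.1458] 0.0012
scene collar 36 [0.6033 0.1453] 0.0011
scene noz 58 mean [0.6179 0.1356 0.1639] mid [0.6171 0.14   0.1651] top 0.1794
scene cap 173 [0.6031 0.1448] 0.0012
scene captop 58 mean [0.6093 0.1436 0.1877] mid [0.6057 0.145  0.1877] top 0.1905
top body 22 [0.6045 0.1434] 0.0003
cap top plane [-0.00136314  0.00075179  0.18792027]
body 0.02 175 (array([0.5411812 , 0.14340806]), np.float64(0.002748180161013697))
body 0.04 209 (array([0.54119352, 0.14370082]), np.float64(0.0027985472270092614))
body 0.06 342 (array([0.54149015, 0.14339104]), np.float64(0.0029671591641773757))
body 0.08 551 (array([0.60348852, 0.14369646]), np.float64(0.00023263608700889587))
smallcap [(162, array([ 0.4599, -0.239 ,  0.0321])), (164, array([ 0.4599, -0.239 ,  0.0322]))]
bowl [(832, array([ 0.452 , -0.0046,  0.0321])), (836, array([ 0.4517, -0.0046,  0.0319]))]
smallb [(446, array([0.4947, 0.2285, 0.0618])), (212, array([0.4906, 0.2215, 0.0451]))]
tool [(173, array([0.7517, 0.0453, 0.013 ])), (167, array([0.7512, 0.0457, 0.0129]))]
```

View pics/s7c.png

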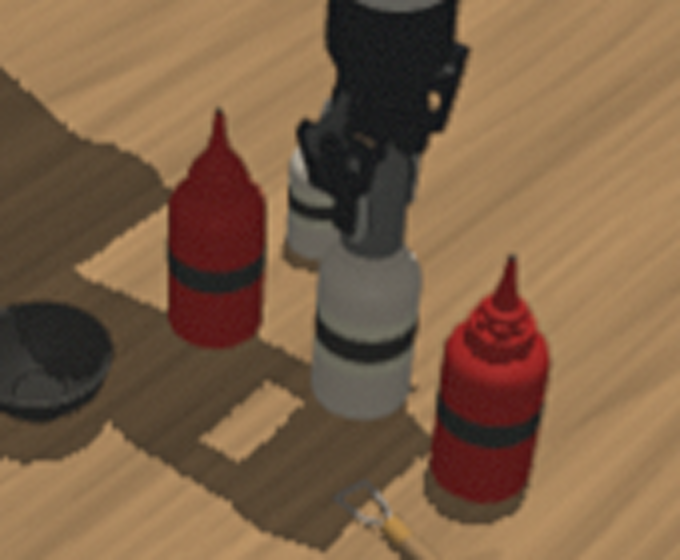

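View pics/w7c.png

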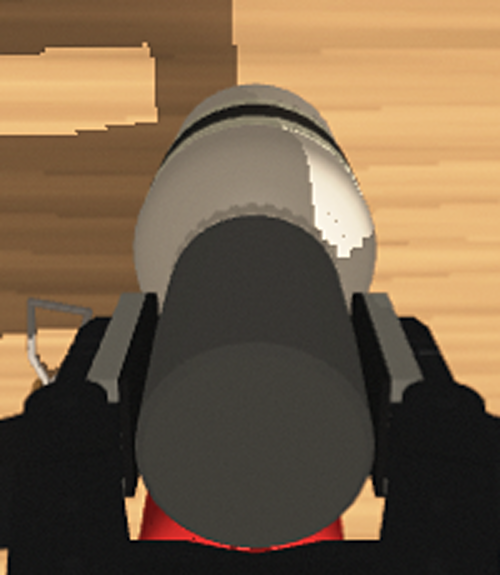

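The cap top reads 0.1879 m, which is 0.128 + 0.060, so the rim is home. The top is level within 1.5 mrad and the bottle is upright. In the crops, the rim meets the collar with no gap at (370,240), and the small bottle is still standing at (312,215). I'll hold once more to confirm the push is steady, then hand in.

>>> move_arm(
  targets=[0, 0, 0, 0, 0, 0, 0, 0, 0, 0, 0, 0, 0, 0, 0, 0, 0, 0, 0, 0, 0, 0, 0, 0, 0, 0, 0, 0, 0, 0],
)

```text
time_s: 17.25
position: [0.603, 0.1433, 0.1526]
tool_rot: [[1.0, 0.001, -0.0], [0.0, 0.0, 1.0], [0.001, -1.0, 0.0]]
ft_force: [1.6, -0.4, 12.1]
grip_width: 0.0398
```

Run:
```python
from rig import env,get_image
s=env.observe(); print(s["time_s"],s["position"],s["ft_force"])
if 9<s["ft_force"][2]<16: print(env.close_job())
```

```text
17.25 [0.6030114  0.14329864 0.1525779 ] [ 1.60686764 -0.35116491 12.05330861]
the job is handed in; nothing more can be done
None
```

The large cap is pressed home on the large white bottle, and I handed the job in at 17.25 s with the hand still gripping the cap and bearing down at about 12 N. The highest push I read before the click was 12.1 N. The click lifted the bottle briefly (the force read -4.7 N), and pressing on set it back on the bench.

**Last checks:**
- **Seating:** the cap top is at 0.188 m, which is the ledge height plus the cap's 60 mm. It is level within about 1.5 mrad, and I could see no gap at the rim from the sides in view.
- **Push:** it held at 12.1–12.7 N over the last 0.8 s.
- **Bottle:** it stands upright, moved about 1 mm from where it started.
- **Bystanders:** the small cap, bowl and loop tool are unmoved within camera noise. The small bottle is partly hidden by the gripper in the final view, so I could only see that it is standing about where it was. I did not re-measure it.

**Disagreement:** the scene camera put the bottle's axis about 2 mm further in y than the wrist and top cameras did. I went by the wrist view, which showed the cap and the bottle together. The wrist fit to the lower bottle body in the final check also failed to converge, so upright rests on the upper-body fit, the level cap top and the scene picture.

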